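Sweep the walnut shells off the board into its catch tray

ROBOT

A 6-joint arm with a two-finger parallel gripper is mounted at the origin on a cart in front of the work surface, level with it; the furniture and walls round the work are solid. World frame = base frame: x ahead of the robot, y to its left, z up, the work surface at z = 0. Lengths are in m, angles in rad, forces in N, time in s.
With the tool pointing down it reaches from about 0.375 to 0.9 m from the base axis. Payload 3.1 kg.
Tool frame: the origin (TCP) lies between the finger pads; the fingertips stand 8 mm ahead of it and the grasp point (between the pads) lies 11 mm behind it (manip.tip_extent is the distance from the TCP to the fingertips, in m); z points along the fingers, x is the direction in which the jaws open and shut, and the axes are right-handed (so a half turn about z gives the same grasp; the last joint's range is limited). The gripper opens to 85 mm and grips with 20 to 120 N. Pads are 22 mm wide; open, the fingers measure 114 mm over their backs; the gripper's body (76 mm by 85 mm) begins 54 mm behind the grasp point. The pads swing forward as they close: fully open they stand 13 mm farther back than shut.
Start: joints at [1.099, 0.527, 1.433, -0, 1.181, -0.178], TCP at [0.18, 0.598, 0.239] pointing down, gripper open.
Joint ranges: [-3.08, 3.08], [-0.75, 2.2], [0.22, 2.44], [-1.43, 4.57], [0, 2.65], [-2.85, 2.85]. Speed limits (rad/s): [2.79, 2.79, 3.14, 3.14, 3.14, 3.14].

INTERFACE

Orientations are given as a unit quaternion [x, y, z, w].
In Python, from station import manip gives the robot as it stands.
- The arm moves only by the tool move_arm, never from a script. Its argument "deltas" is a list that holds one entry, the list of rows, each a list of 4 numbers: the shift along the tool's x, y, z in m, then the turn about the tool's z in degrees. A call has 1 to 20 rows; each row is the pose to reach, as a shift and turn from the pose measured when the call began, along the tool's axes at that moment; what a row does not reach only later rows make up. A row lasts 1/12 s, in which the tool goes at most 41.7 mm and 7.16 degrees, less where a joint would pass 70% of its speed; a pose out of reach is approached as far as the arm can. A call with a gripper value outside its range is refused whole. "gripper" is the opening, from 0 (shut) to 1 (fully open), set as the call begins (left out, the last holds). The fingers move at their own pace and stop on an object; "squeeze" is the grip in N (left out, the last holds). Time passes only in rows, so rows that repeat a pose let the fingers close. It gives the time, the measured TCP pose, the force and the opening at its end, in the units of the state.
- manip.sense(): the state, without advancing time (a new reading comes with each control period).
- manip.snapshot(name): name is "scene" or "top" or "wrist"; returns a dict with "img" (384x512x3 uint8, red, green, blue), "vertical_fov" (degrees; the focal length in pixels is half the picture's height over the tangent of half this angle, whatever the lens; pixels are square), "cx", "cy" (the principal point, pixels), "D" ([k1, k2, p1, p2, k3] as OpenCV has them; the pictures are not rectified), "origin" and "orientation" of the camera in the world. Camera axes: x right, y down, z forward; pixel columns grow to the right and rows downward; lengths in m; the calibration is good to about 2 mm. A picture is of the moment at which its call begins. There is no depth.
- manip.sign_off(): hands the job in, once; it reports no verdict.
The state is a dict: "t": time; "q": joint angles; "qd": joint speeds; "tau": joint torques, N m; "tcp_pos": TCP position; "tool_rot": TCP orientation; "force": force on the tool from outside, world axes, zero at the start; "ft_torque": the same for the moment, N m; "finger_gap": opening from 0.0 (shut) to 1.0 (fully open).
Only numpy, scipy, OpenCV 4.12 (cv2) and the standard library are available. Lean on these libraries where they do the work, as an engineer would, in place of code of your own. Each camera call takes 0.05 s, during which the arm holds its last target.

TASK

Clear the empty walnut shells off the chopping board: with closed fingers, draw the catch tray under it out to its stop, sweep all four half shells across the board and over the end into the tray, then push the tray fully home. Only push and sweep; do not pick anything up, and leave the whole uncracked walnut and the garlic where they lie on the board.

Things in the scene. Friction and masses are not known exactly. Their poses are not given: they have to be found in the camera images.
- board_top (a point): centre of the top of a fixed light wooden chopping board with two darker stripes, 220 mm (its x) by 250 mm (its y) by 18 mm, rimless, on a low frame: top 66 mm, underside 48 mm above the worktop. A catch tray slides out of the frame below its -y end (the end to the robot's right), along the board's own -y; that end is 125 mm from this point
- tray (a joint): how far the catch tray is drawn out, in m: 0 = fully home (front flush with the board's end), 0.110 = at its stop. It starts ajar, at 0.055 to 0.070. Slides with about 1.5 to 2 N and stays where it is left. Between its front panel and the board's end it is open from above, over this value minus 10 mm: closed fingertips can reach in and draw the panel outward
- tray_front (a point): middle of the tray's wooden front panel, 35 mm above the worktop; axes as the board's, -y outward. Panel 218 mm long (x), 10 mm thick (y: 5 mm either side of this point), from 5 to 45 mm above the worktop; in its middle the top is lowered to 35 mm by a finger scoop 60 mm wide
- tray_in (a point): centre of the tray's inner floor, 9 mm above the worktop: a flat steel pan 184 mm (x) by 220 mm (y) inside, walls 33 mm high, 2 mm thick; axes as the board's. Moves with the tray; most of it stays under the board
- shell_1_mid (a point): half an empty walnut shell, a wrinkled tan dome lying hollow side down on the board: 36 mm long (its own y), 31 mm wide (x), 15 mm high, 10 to 15 g; does not roll. The point is its centre, 7.5 mm above the board. Yaw is free
- shell_2_mid (a point): half an empty walnut shell, a wrinkled tan dome lying hollow side down on the board: 36 mm long (its own y), 31 mm wide (x), 15 mm high, 10 to 15 g; does not roll. The point is its centre, 7.5 mm above the board. Yaw is free
- shell_3_mid (a point): half an empty walnut shell, a wrinkled tan dome lying hollow side down on the board: 36 mm long (its own y), 31 mm wide (x), 15 mm high, 10 to 15 g; does not roll. The point is its centre, 7.5 mm above the board. Yaw is free
- shell_4_mid (a point): half an empty walnut shell, a wrinkled tan dome lying hollow side down on the board: 36 mm long (its own y), 31 mm wide (x), 15 mm high, 10 to 15 g; does not roll. The point is its centre, 7.5 mm above the board. Yaw is free
- whole_nut_mid (a point): the uncracked walnut that lies among the shells on the board and stays there: a whole tan nut with a seam, 38 mm long, 34 mm wide, 32 mm high, twice as high as a half shell, 14 g, can roll if pushed. The point is its centre
- garlic: bulb of garlic, 60 mm across, 58 mm high, loose on the board's far left corner; origin at its underside. Stays there

How it is judged:
By the outcome, as a careful person would: the job done as asked, in the order asked, and still so for the second after the job is handed in, with the robot touching nothing.
It also fails if it takes over 64 s, if anything falls off the work surface, if the arm or the gripper's body presses on something with over 40 N, if the wrist force passes 120 N, or if a joint passes its speed limit or range.

## Working session

There is one attempt and no reset: what is moved stays moved. The work goes in short steps, Python scripts to look and compute and a tool call to move; the robot and the scene stay as the last step left them, time stands still between calls to the robot, and variables do not carry over. Pictures are saved under pics/ and viewed, and the job is handed in when it is done.

Besides the shell and the picture viewer there is one more tool, called after "Emit:" as name(argument=value, ...), one argument or row to a line, values as JSON. move_arm: Moves the arm, as the interface text tells. Its arguments: {"type":"object","properties":{"deltas":{"type":"array"},"gripper":{"type":"number"},"squeeze":{"type":"number"}},"required":["deltas"]}

```bash
ls; mkdir -p pics; cat > h.py <<'E'
import numpy as np, cv2
from scipy.spatial.transform import Rotation as R
from station import manip
def snap(name,fn):
    s=manip.snapshot(name); cv2.imwrite('pics/'+fn+'.png',cv2.cvtColor(s['img'],cv2.COLOR_RGB2BGR))
    np.save('pics/'+fn+'.npy',s,allow_pickle=True); return s
def load(fn): return np.load('pics/'+fn+'.npy',allow_pickle=True).item()
def K(s):
    f=s['img'].shape[0]/2/np.tan(np.radians(s['vertical_fov'])/2)
    return np.array([[f,0,s['cx']],[0,f,s['cy']],[0,0,1.]])
def rays(s,px):
    u=cv2.undistortPoints(np.array(px,float).reshape(-1,1,2),K(s),np.array(s['D'],float)).reshape(-1,2)
    d=np.c_[u,np.ones(len(u))]
    return np.array(s['origin']),R.from_quat(s['orientation']).apply(d)
def onz(s,px,z):
    o,d=rays(s,px); return o+d*((z-o[2])/d[:,2])[:,None]
def proj(s,P):
    r=R.from_quat(s['orientation']).inv(); p=r.apply(np.atleast_2d(P)-np.array(s['origin']))
    return cv2.projectPoints(p,np.zeros(3),np.zeros(3),K(s),np.array(s['D'],float))[0].reshape(-1,2)
E
python3 - <<'E'
from h import *
for n in ['scene','top','wrist']:
    s=snap(n,n+'0'); print(n,s['origin'],s['orientation'],s['vertical_fov'],s['D'])
st=manip.sense(); print(st['t'],st['tcp_pos'],st['tool_rot'],st['finger_gap'])
E
```

```text
pics
scene [-0.14047635  0.11995972  0.45748263] [-0.43419449  0.73155483 -0.44664032  0.27715537] 54.607948293660684 [0.01464359 0.         0.         0.         0.        ]
top [ 0.4589638  -0.23125807  0.94436011] [ 0.70673329 -0.7052362   0.02800258 -0.04884483] 44.4194291978343 [-0.06189274  0.          0.          0.          0.        ]
wrist [0.11194795 0.61841754 0.37344383] [0.79452631 0.59061556 0.0829645  0.11409685] 60.66044599486087 [-0.00693017  0.          0.          0.          0.        ]
0.15 [0.18010512 0.59792332 0.23855093] [ 8.02674376e-01  5.96416918e-01 -7.50837842e-04  3.77032127e-04] 1.0014138703920448
```

View pics/top0.png

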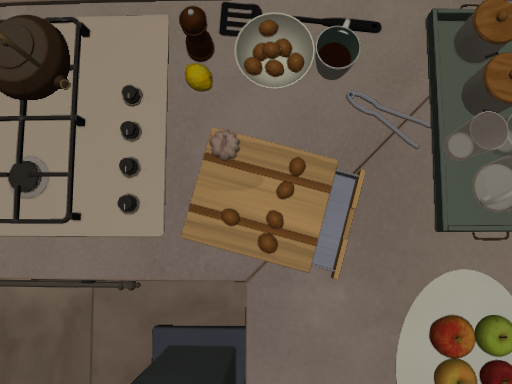

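View pics/scene0.png

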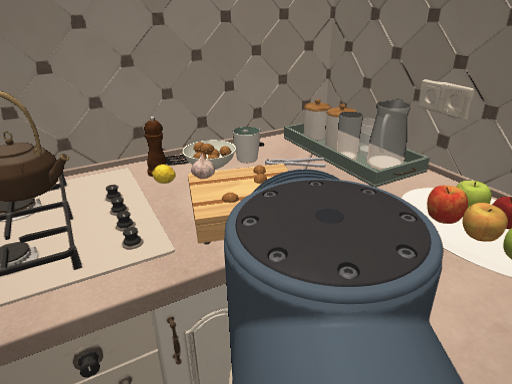

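View pics/wrist0.png

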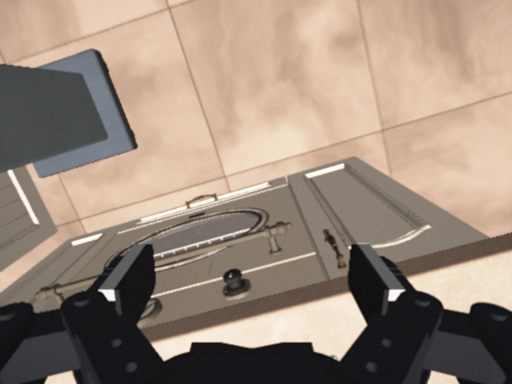

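```bash
python3 - <<'E'
from h import *
s=load('top0')
im=cv2.cvtColor(s['img'],cv2.COLOR_RGB2BGR)
c=im[120:285,175:375]; cv2.imwrite('pics/z0.png',cv2.resize(c,None,fx=4,fy=3.6*4/3.6,interpolation=cv2.INTER_CUBIC)[:660])
s2=load('scene0'); im=cv2.cvtColor(s2['img'],cv2.COLOR_RGB2BGR)
cv2.imwrite('pics/z1.png',cv2.resize(im[130:260,130:330],None,fx=4,fy=4,interpolation=cv2.INTER_CUBIC))
for n in [(297,166),(285,189),(231,216),(275,219),(268,243),(226,145)]: print(n,onz(s,[n],.074)[0].round(3))
print('corners',onz(s,[(212,129),(339,161),(310,270),(182,236)],.066).round(4))
print('panel',onz(s,[(361,171),(339,277)],.045).round(4))
E
```

```text
(297, 166) [ 0.607 -0.286  0.074]
(285, 189) [ 0.563 -0.263  0.074]
(231, 216) [ 0.513 -0.163  0.074]
(275, 219) [ 0.507 -0.245  0.074]
(268, 243) [ 0.463 -0.232  0.074]
(226, 145) [ 0.647 -0.152  0.074]
corners [[ 0.6801 -0.1244  0.066 ]
 [ 0.6176 -0.3658  0.066 ]
 [ 0.4138 -0.3093  0.066 ]
 [ 0.4756 -0.0708  0.066 ]]
panel [[ 0.6018 -0.4111  0.045 ]
 [ 0.3997 -0.3658  0.045 ]]
```

View pics/z0.png

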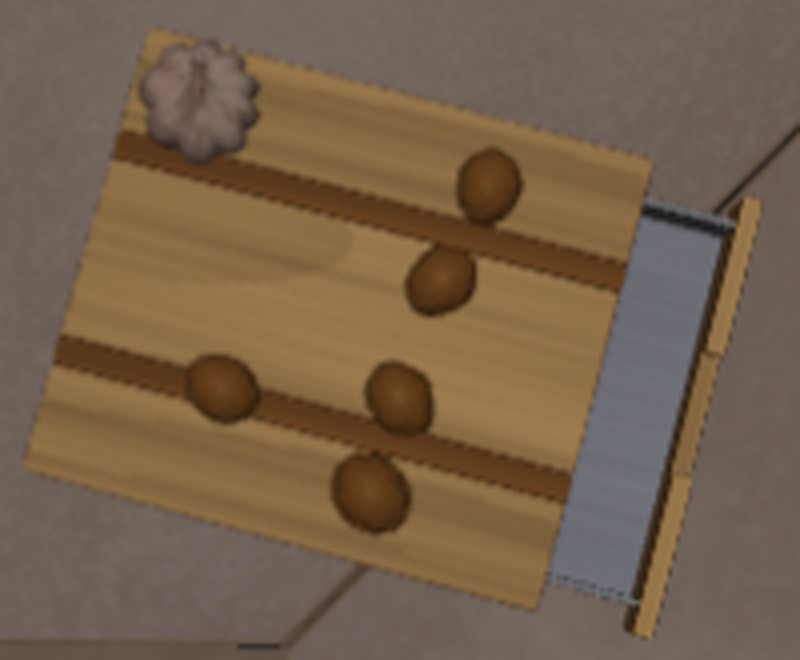

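View pics/z1.png

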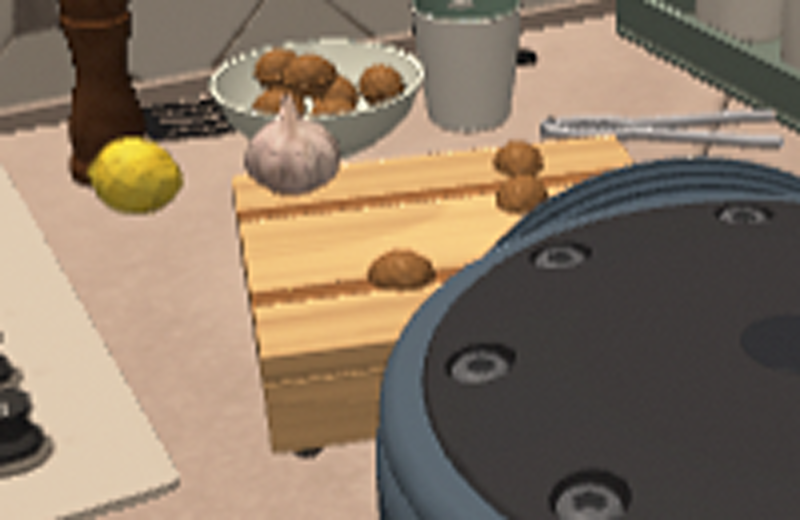

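```bash
cat >> h.py <<'E'
def tool():
    st=manip.sense(); return np.array(st['tcp_pos']),R.from_quat(st['tool_rot']),st
def delta(target,yawx=None):
    p,r,st=tool(); d=r.inv().apply(np.array(target)-p)
    x=r.apply([1,0,0]); yaw=np.degrees(np.arctan2(x[1],x[0]))
    out=None
    if yawx is not None:
        t=-(yawx-yaw); t=(t+90)%180-90; out=t
    return (d*1000).round(1),yaw.round(2),None if out is None else round(out,2)
E
python3 - <<'E'
from h import *
s=load('top0'); im=s['img']
hsv=cv2.cvtColor(im,cv2.COLOR_RGB2HSV)
m=cv2.inRange(hsv,(5,70,50),(28,255,255)); m[:120]=0;m[285:]=0;m[:,:175]=0;m[:,344:]=0
m=cv2.morphologyEx(m,cv2.MORPH_CLOSE,np.ones((5,5)))
cs=cv2.findContours(m,cv2.RETR_EXTERNAL,cv2.CHAIN_APPROX_NONE)[0]
c=max(cs,key=cv2.contourArea); P=onz(s,c.reshape(-1,2),.066)[:,:2].astype(np.float32)
rc=cv2.minAreaRect(P*1000); print('board',rc, cv2.boxPoints(rc))
# nuts: dark, saturated, not stripe
b=cv2.inRange(hsv,(5,120,20),(20,255,125)); b[:120]=0;b[285:]=0;b[:,:175]=0;b[:,344:]=0
b=cv2.morphologyEx(b,cv2.MORPH_OPEN,cv2.getStructuringElement(2,(9,9)))
for c in cv2.findContours(b,0,1)[0]:
    e=cv2.minAreaRect(c); print(cv2.contourArea(c),e, onz(s,[e[0]],.074)[0].round(4))
p,r,st=tool(); print(r.as_matrix().round(3))
print(delta((.42,.3,.25),-14.5+90), delta((.50,-.05,.25),-14.5))
E
```

```text
board ((506.104248046875, -204.44834899902344), (250.7292022705078, 306.559814453125), 74.87657165527344) [[ 325.42554  -285.48047 ]
 [ 621.3679   -365.4617  ]
 [ 686.78296  -123.41623 ]
 [ 390.84058   -43.434998]]
1757.5 ((253.71237182617188, 222.3709259033203), (127.92181396484375, 43.2923469543457), 29.659109115600586) [ 0.5011 -0.2053  0.074 ]
1345.5 ((278.5715637207031, 177.86146545410156), (42.58651351928711, 102.25609588623047), 88.26429748535156) [ 0.5843 -0.2514  0.074 ]
58.5 ((208.45001220703125, 156.65000915527344), (9.486830711364746, 8.538147926330566), 18.43494987487793) [ 0.6248 -0.1194  0.074 ]
[[ 0.289  0.957 -0.001]
 [ 0.957 -0.289 -0.002]
 [-0.002 -0.    -1.   ]]
(array([-216. ,  315.7,  -11.2]), np.float64(73.23), np.float64(-2.27)) (array([-528.1,  493.3,  -10.7]), np.float64(73.23), np.float64(87.73))
```

```bash
python3 - <<'E'
from h import *
print(delta((.45,.28,.24)), delta((.5087,-.3605,.20),-15.1))
E
```

```text
(array([-226.5,  350.2,   -1.2]), np.float64(73.23), None) (array([-822.8,  591.2,   39.7]), np.float64(73.23), np.float64(88.33))
```

Emit:
move_arm(
  deltas=[
    [[-0.226,0.35,0,7],[-0.226,0.35,0,14],[-0.226,0.35,0,21],[-0.226,0.35,0,28],[-0.226,0.35,0,35],[-0.226,0.35,0,42],[-0.226,0.35,0,49],[-0.226,0.35,0,56],[-0.226,0.35,0,63],[-0.226,0.35,0,70],[-0.823,0.591,0,77],[-0.823,0.591,0,84],[-0.823,0.591,0,88.3],[-0.823,0.591,0,88.3],[-0.823,0.591,0,88.3],[-0.823,0.591,0,88.3],[-0.823,0.591,0,88.3],[-0.823,0.591,0,88.3],[-0.823,0.591,0,88.3],[-0.823,0.591,0,88.3]],
  ],
  gripper=0,
)

```text
t: 1.82
tcp_pos: [0.4873, -0.1363, 0.2393]
tool_rot: [0.991, -0.131, -0.0, 0.001]
force: [1.6, 0.3, -0.2]
finger_gap: 0.0
```

```bash
python3 - <<'E'
from h import *
print(tool()[0],delta((.5087,-.3605,.20),-15.1))
E
```

```text
[ 0.48734934 -0.13633347  0.23933596] (array([ 79. , 210.8,  39.6]), np.float64(-15.1), np.float64(0.0))
```

Emit:
move_arm(
  deltas=[
    [[0.079,0.211,0.02,0],[0.079,0.211,0.02,0],[0.079,0.211,0.02,0],[0.079,0.211,0.02,0],[0.079,0.211,0.02,0],[0.079,0.211,0.02,0],[0.079,0.211,0.02,0],[0.079,0.211,0.02,0]],
  ],
)

```text
t: 2.48
tcp_pos: [0.508, -0.3614, 0.2187]
tool_rot: [0.991, -0.133, -0.001, -0.0]
force: [-0.1, 0.6, -0.1]
finger_gap: -0.003
```

```bash
python3 - <<'E'
from h import *
print(tool()[0],tool()[2]['t'])
snap('wrist','w1');snap('scene','s1');s=snap('top','t1')
im=cv2.cvtColor(load('s1')['img'],cv2.COLOR_RGB2BGR)
cv2.imwrite('pics/s1z.png',cv2.resize(im[130:280,150:350],None,fx=4,fy=4,interpolation=cv2.INTER_CUBIC))
E
```

```text
[ 0.5080228  -0.36140892  0.21869077] 2.4833
```

View pics/w1.png

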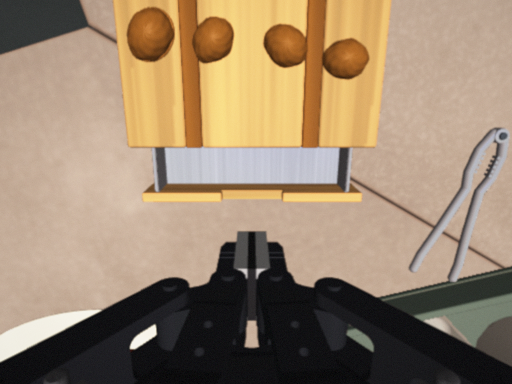

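View pics/s1z.png

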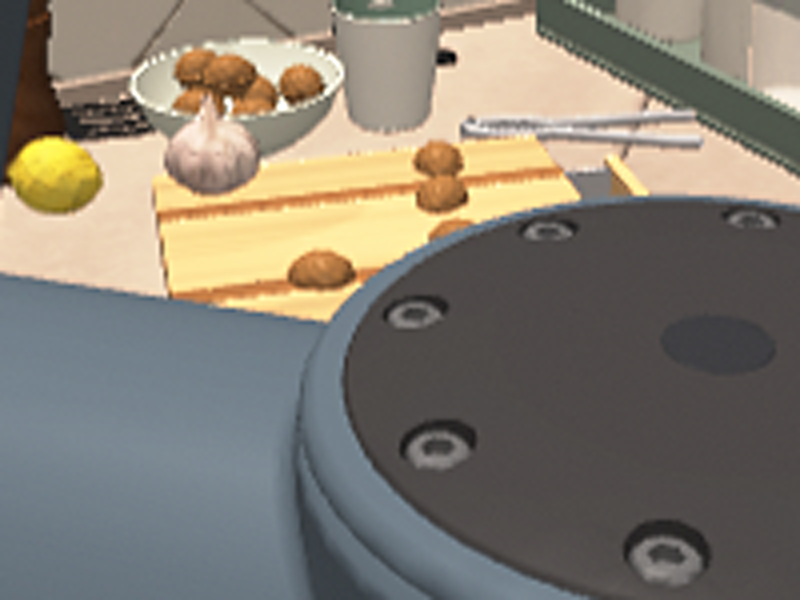

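View pics/t1.png

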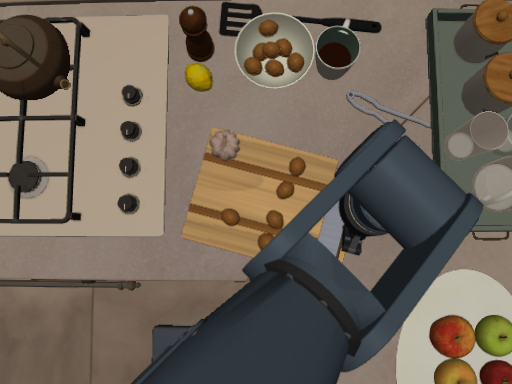

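```bash
cat >> h.py <<'E'
C=np.array([.5479,-.2157]); YAW=-15.1
U=np.array([np.cos(np.radians(YAW)),np.sin(np.radians(YAW))]); V=np.array([-U[1],U[0]])
def b2w(x,y,z): 
    p=C+x*U+y*V; return np.array([p[0],p[1],z])
def w2b(p): p=np.atleast_2d(p); d=p[:,:2]-C; return np.c_[d@U,d@V]
def tri(sa,a,sb,b):
    o1,d1=rays(sa,[a]);o2,d2=rays(sb,[b]);d1=d1[0]/np.linalg.norm(d1[0]);d2=d2[0]/np.linalg.norm(d2[0])
    A=np.c_[d1,-d2];k=np.linalg.lstsq(A,o2-o1,rcond=None)[0]
    p,q=o1+k[0]*d1,o2+k[1]*d2; return (p+q)/2,np.linalg.norm(p-q)
E
python3 - <<'E'
from h import *
w=load('w1');t=load('top0')
for n,a,b in [('A',(268,243),(151,34)),('B',(275,219),(213,40)),('C',(285,189),(286,46)),('D',(297,166),(346,59)),('edgeL',(309.5,271.5),(128,147)),('edgeR',(338,160),(377,147))]:
    p,e=tri(t,a,w,b); print(n,p.round(4),round(e,4),w2b(p).round(4))
print('E',w2b(onz(t,[(231,216)],.072)).round(4), 'garlic',w2b(onz(t,[(226,145)],.09)))
print('edge w',w2b(onz(w,[(128,147),(378,147)],.066)).round(4))
print('panel top outer/inner',w2b(onz(w,[(145,201),(361,201),(148,193),(358,193)],.045)).round(4))
print('scoop',w2b(onz(w,[(222,198),(283,198)],.035)).round(4))
E
```

```text
A [ 0.4636 -0.2313  0.0818] 0.0013 [[-0.0773 -0.037 ]]
B [ 0.5076 -0.2449  0.0683] 0.0004 [[-0.0313 -0.0387]]
C [ 0.5645 -0.2639  0.0595] 0.0012 [[ 0.0285 -0.0422]]
D [ 0.6085 -0.2867  0.0644] 0.0004 [[ 0.077  -0.0528]]
edgeL [ 0.4113 -0.3078  0.0707] 0.0003 [[-0.1079 -0.1245]]
edgeR [ 0.6172 -0.3623  0.078 ] 0.0003 [[ 0.1051 -0.1234]]
E [[-0.0475  0.0418]] garlic [[0.07626775 0.08463922]]
edge w [[-0.1097 -0.1251]
 [ 0.1105 -0.1255]]
panel top outer/inner [[-0.1066 -0.1822]
 [ 0.1075 -0.1825]
 [-0.1028 -0.1739]
 [ 0.1038 -0.1742]]
scoop [[-0.031  -0.1823]
 [ 0.0311 -0.1824]]
```

```bash
python3 - <<'E'
from h import *
print(w2b(tool()[0]),delta(b2w(0,-.150,.028),-15.1),delta(b2w(0,-.205,.028),-15.1))
E
```

```text
[[-0.00087829 -0.14848035]] (array([  1.2,   1.5, 191.4]), np.float64(-15.03), np.float64(0.07)) (array([  1.2,  56.5, 191.5]), np.float64(-15.03), np.float64(0.07))
```

Emit:
move_arm(
  deltas=[
    [[0.001,0.001,0.04,0],[0.001,0.001,0.08,0],[0.001,0.001,0.11,0],[0.001,0.001,0.14,0],[0.001,0.001,0.165,0],[0.001,0.001,0.18,0],[0.001,0.001,0.19,0],[0.001,0.001,0.19,0],[0.001,0.01,0.19,0],[0.001,0.018,0.19,0],[0.001,0.026,0.19,0],[0.001,0.034,0.19,0],[0.001,0.042,0.19,0],[0.001,0.05,0.19,0],[0.001,0.055,0.19,0],[0.001,0.055,0.19,0]],
  ],
)

```text
t: 3.97
tcp_pos: [0.4944, -0.4144, 0.0299]
tool_rot: [0.991, -0.131, -0.0, 0.001]
force: [1.0, 0.2, 0.1]
finger_gap: 0.001
```

```bash
python3 - <<'E'
from h import *
print(w2b(tool()[0]),tool()[2]['force'])
snap('wrist','w2')
E
```

```text
[[ 1.66193993e-04 -2.05800636e-01]] [0.95885795 0.23514523 0.0914008 ]
```

View pics/w2.png

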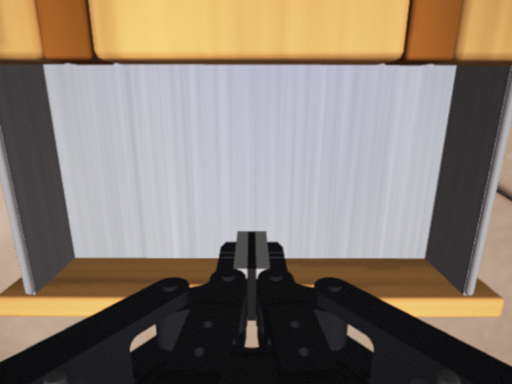

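```bash
python3 - <<'E'
from h import *
w=load('w2')
print(w2b(onz(w,[(60,296),(450,296),(60,315),(450,315)],.045)).round(4))
E
```

```text
[[-0.0807 -0.2168]
 [ 0.0839 -0.2167]
 [-0.0823 -0.2262]
 [ 0.0855 -0.2261]]
```

Emit:
move_arm(
  deltas=[
    [[0,0.003,0,0],[0,0.006,0,0],[0,0.009,0,0],[0,0.011,0,0],[0,0.013,0,0],[0,0.013,0,0]],
  ],
)

```text
t: 4.52
tcp_pos: [0.4915, -0.4226, 0.0294]
tool_rot: [0.991, -0.132, -0.001, -0.003]
force: [3.0, 8.2, 3.1]
finger_gap: 0.005
```

```bash
python3 - <<'E'
from h import *
print(w2b(tool()[0]),tool()[2]['force'])
snap('wrist','w3')
E
```

```text
[[-0.00050671 -0.21444376]] [2.9900185  8.17765962 3.08519207]
```

View pics/w3.png

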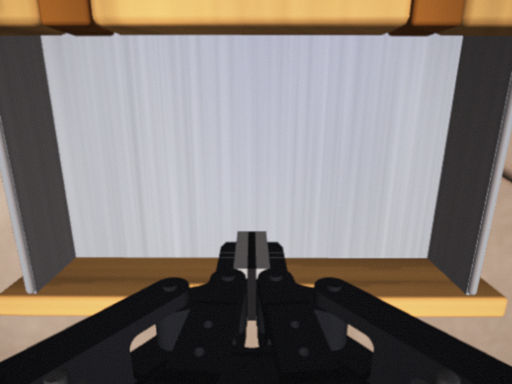

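```bash
python3 - <<'E'
from h import *
for a in [(0,-.195,.03),(0,-.195,.16),(-.031,.003,.16),(-.031,.003,.079),(-.031,-.136,.079)]: print(a,delta(b2w(*a),-15.1))
E
```

```text
(0, -0.195, 0.03) (array([  0.5, -19.5,  -0.5]), np.float64(-15.13), np.float64(-0.03))
(0, -0.195, 0.16) (array([ 1.000e-01, -2.010e+01, -1.305e+02]), np.float64(-15.13), np.float64(-0.03))
(-0.031, 0.003, 0.16) (array([ -31. , -218.1, -129.5]), np.float64(-15.13), np.float64(-0.03))
(-0.031, 0.003, 0.079) (array([ -30.8, -217.7,  -48.5]), np.float64(-15.13), np.float64(-0.03))
(-0.031, -0.136, 0.079) (array([-30.7, -78.7, -49.1]), np.float64(-15.13), np.float64(-0.03))
```

Emit:
move_arm(
  deltas=[
    [[0,-0.012,0,0],[0,-0.02,-0.03,0],[0,-0.02,-0.07,0],[0,-0.02,-0.11,0],[0,-0.04,-0.13,0],[-0.01,-0.08,-0.13,0],[-0.02,-0.12,-0.13,0],[-0.031,-0.16,-0.13,0],[-0.031,-0.2,-0.13,0],[-0.031,-0.218,-0.13,0],[-0.031,-0.218,-0.13,0],[-0.031,-0.218,-0.11,0],[-0.031,-0.218,-0.08,0],[-0.031,-0.218,-0.06,0],[-0.031,-0.218,-0.05,0],[-0.031,-0.218,-0.048,0],[-0.031,-0.218,-0.048,0]],
  ],
)

```text
t: 5.98
tcp_pos: [0.5186, -0.205, 0.0781]
tool_rot: [0.991, -0.132, -0.001, -0.002]
force: [0.1, -0.5, 0.6]
finger_gap: 0.005
```

```bash
python3 - <<'E'
from h import *
print(w2b(tool()[0]),tool()[0],tool()[2]['force'])
print(delta(b2w(-.031,-.137,.079),-15.1))
snap('wrist','w4')
snap('top','t4')
E
```

```text
[[-0.03109714  0.00269203]] [ 0.51857785 -0.20499998  0.07808029] [ 0.1259926  -0.5259107   0.55491561]
(array([  0.2, 139.7,  -1.5]), np.float64(-15.15), np.float64(-0.05))
```

View pics/w4.png

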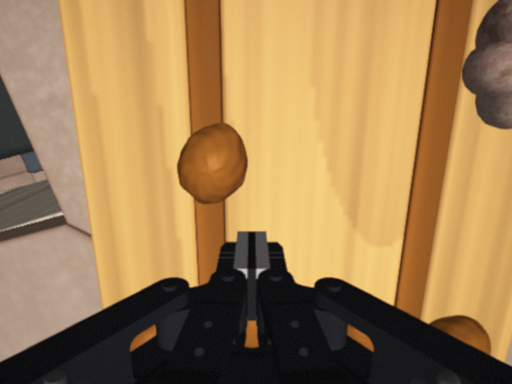

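View pics/t4.png

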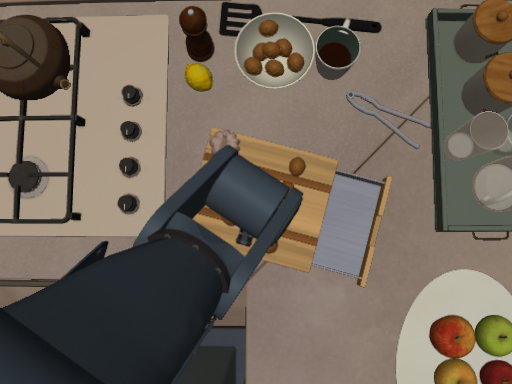

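Emit:
move_arm(
  deltas=[
    [[0,0.01,-0.001,0],[0,0.02,-0.001,0],[0,0.03,-0.001,0],[0,0.04,-0.001,0],[0,0.05,-0.001,0],[0,0.06,-0.001,0],[0,0.07,-0.001,0],[0,0.08,-0.001,0],[0,0.09,-0.001,0],[0,0.1,-0.001,0],[0,0.11,-0.001,0],[0,0.12,-0.001,0],[0,0.13,-0.001,0],[0,0.14,-0.001,0],[0,0.145,-0.001,0],[0,0.145,-0.001,0]],
  ],
)

```text
t: 7.42
tcp_pos: [0.4809, -0.3472, 0.0796]
tool_rot: [0.991, -0.133, -0.0, -0.001]
force: [0.5, -0.1, -0.1]
finger_gap: 0.002
```

```bash
python3 - <<'E'
from h import *
print(w2b(tool()[0]),tool()[0],tool()[2]['force'])
for a in [(-.02,-.136,.15),(.0285,0,.15),(.0285,0,.079)]: print(a,delta(b2w(*a),-15.1))
snap('wrist','w5')
snap('top','t5')
E
```

```text
[[-0.0304464  -0.14437949]] [ 0.48089333 -0.34716303  0.07964995] [ 0.52866334 -0.09532545 -0.07094929]
(-0.02, -0.136, 0.15) (array([ 10.4,  -8.6, -70.3]), np.float64(-15.27), np.float64(-0.17))
(0.0285, 0, 0.15) (array([  58.5, -144.8,  -70. ]), np.float64(-15.27), np.float64(-0.17))
(0.0285, 0, 0.079) (array([  58.5, -144.5,    1. ]), np.float64(-15.27), np.float64(-0.17))
```

View pics/w5.png

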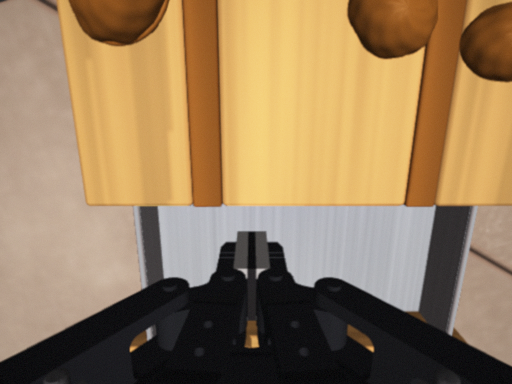

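View pics/t5.png

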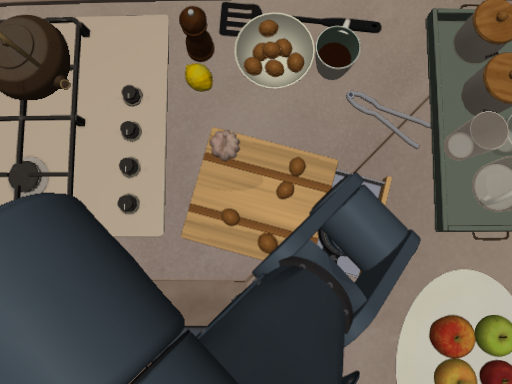

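Emit:
move_arm(
  deltas=[
    [[0.01,0,-0.03,0],[0.02,-0.01,-0.07,0],[0.04,-0.05,-0.07,0],[0.058,-0.09,-0.07,0],[0.058,-0.13,-0.07,0],[0.058,-0.145,-0.07,0],[0.058,-0.145,-0.07,0],[0.058,-0.145,-0.04,0],[0.058,-0.145,-0.015,0],[0.058,-0.145,0,0],[0.058,-0.145,0.001,0],[0.058,-0.145,0.001,0]],
  ],
)

```text
t: 8.52
tcp_pos: [0.5741, -0.2206, 0.0779]
tool_rot: [0.991, -0.132, -0.002, -0.003]
force: [-0.4, -0.1, -0.1]
finger_gap: -0.003
```

```bash
python3 - <<'E'
from h import *
print(w2b(tool()[0]),tool()[0],tool()[2]['force'])
print(delta(b2w(.0285,-.146,.079),-15.1))
snap('top','t6')
E
```

```text
[[0.02651862 0.00211669]] [ 0.57405441 -0.22056462  0.07788477] [-0.37501434 -0.05351627 -0.13052962]
(array([  2.3, 148.1,  -1.8]), np.float64(-15.21), np.float64(-0.11))
```

View pics/t6.png

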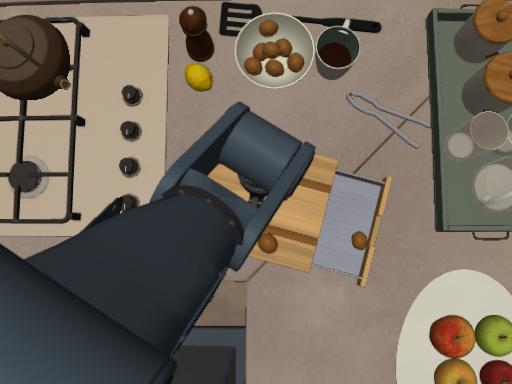

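Emit:
move_arm(
  deltas=[
    [[0.002,0.01,-0.001,0],[0.002,0.02,-0.001,0],[0.002,0.03,-0.001,0],[0.002,0.04,-0.001,0],[0.002,0.05,-0.001,0],[0.002,0.06,-0.001,0],[0.002,0.07,-0.001,0],[0.002,0.08,-0.001,0],[0.002,0.09,-0.001,0],[0.002,0.1,-0.001,0],[0.002,0.11,-0.001,0],[0.002,0.12,-0.001,0],[0.002,0.13,-0.001,0],[0.002,0.14,-0.001,0],[0.002,0.146,-0.001,0],[0.002,0.146,-0.001,0]],
  ],
)

```text
t: 9.9
tcp_pos: [0.5378, -0.3647, 0.0791]
tool_rot: [0.991, -0.133, -0.001, -0.002]
force: [-0.3, -0.5, -1.0]
finger_gap: 0.002
```

```bash
python3 - <<'E'
from h import *
print(w2b(tool()[0]),tool()[0],tool()[2]['force'])
for a in [(.118,-.14,.15),(.118,-.053,.15),(.118,-.053,.079),(.07,-.053,.079)]: print(a,delta(b2w(*a),-15.1))
snap('wrist','w7')
E
```

```text
[[ 0.0290736  -0.14644319]] [ 0.53782066 -0.3646607   0.07914768] [-0.28906156 -0.49998192 -1.00069446]
(0.118, -0.14, 0.15) (array([ 88.8,  -7. , -71. ]), np.float64(-15.33), np.float64(-0.23))
(0.118, -0.053, 0.15) (array([ 88.4, -94. , -70.7]), np.float64(-15.33), np.float64(-0.23))
(0.118, -0.053, 0.079) (array([ 88.5, -93.8,   0.3]), np.float64(-15.33), np.float64(-0.23))
(0.07, -0.053, 0.079) (array([ 40.5, -93.6,   0.4]), np.float64(-15.33), np.float64(-0.23))
```

View pics/w7.png

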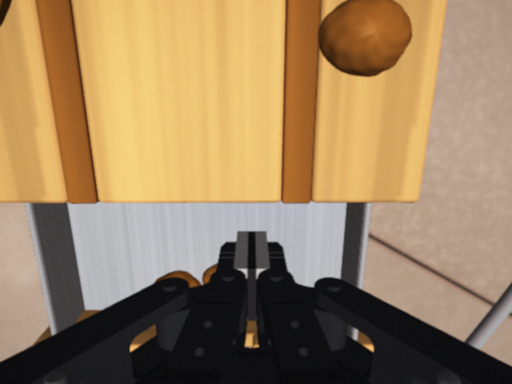

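Emit:
move_arm(
  deltas=[
    [[0.02,0,-0.035,0],[0.05,-0.01,-0.07,0],[0.088,-0.04,-0.07,0],[0.088,-0.08,-0.07,0],[0.088,-0.094,-0.07,0],[0.088,-0.094,-0.07,0],[0.088,-0.094,-0.04,0],[0.088,-0.094,-0.015,0],[0.088,-0.094,0,0],[0.088,-0.094,0,0],[0.08,-0.094,0,0],[0.07,-0.094,0,0],[0.06,-0.094,0,0],[0.052,-0.094,0,0],[0.05,-0.094,0,0],[0.05,-0.094,0,0]],
  ],
)

```text
t: 11.28
tcp_pos: [0.6105, -0.2862, 0.0804]
tool_rot: [0.991, -0.133, -0.001, -0.002]
force: [-0.1, -0.3, 0.2]
finger_gap: -0.002
```

```bash
python3 - <<'E'
from h import *
print(w2b(tool()[0]),tool()[0],tool()[2]['force'])
snap('wrist','w8'); snap('scene','s8');s=snap('top','t8')
cv2.imwrite('pics/t8z.png',cv2.resize(cv2.cvtColor(s['img'],cv2.COLOR_RGB2BGR)[120:285,175:400],None,fx=3.5,fy=3.5))
E
```

```text
[[ 0.07879292 -0.05177322]] [ 0.61048525 -0.28621154  0.08035682] [-0.14464724 -0.25121732  0.20249383]
```

View pics/s8.png

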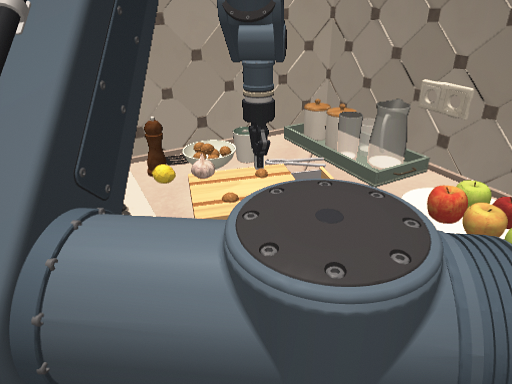

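View pics/t8z.png

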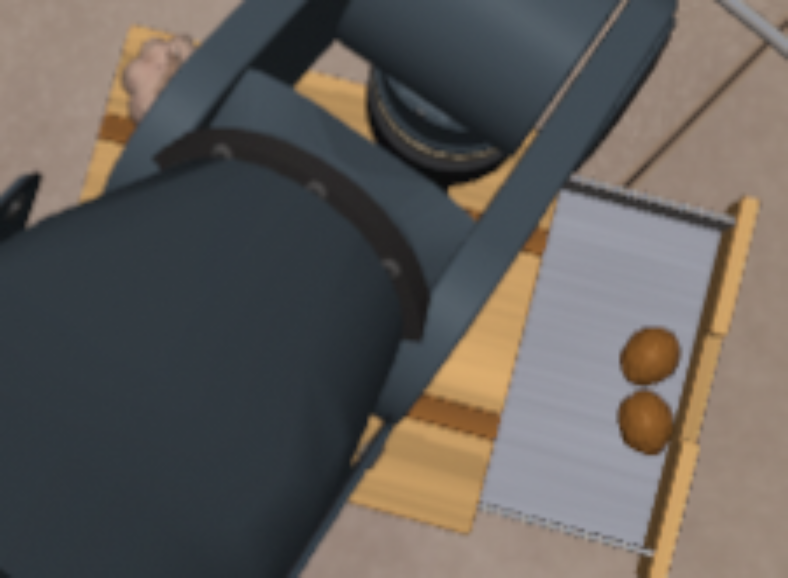

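```bash
python3 - <<'E'
from h import *
s=load('s8'); 
im=cv2.cvtColor(s['img'],cv2.COLOR_RGB2BGR); cv2.imwrite('pics/s8z.png',cv2.resize(im[120:220,170:350],None,fx=4.4,fy=4.4,interpolation=cv2.INTER_CUBIC))
print(w2b(onz(s,[(261,173),(230,198)],.073)))
E
```

```text
[[ 0.04825429 -0.05030253]
 [-0.05749196  0.0444299 ]]
```

View pics/s8z.png

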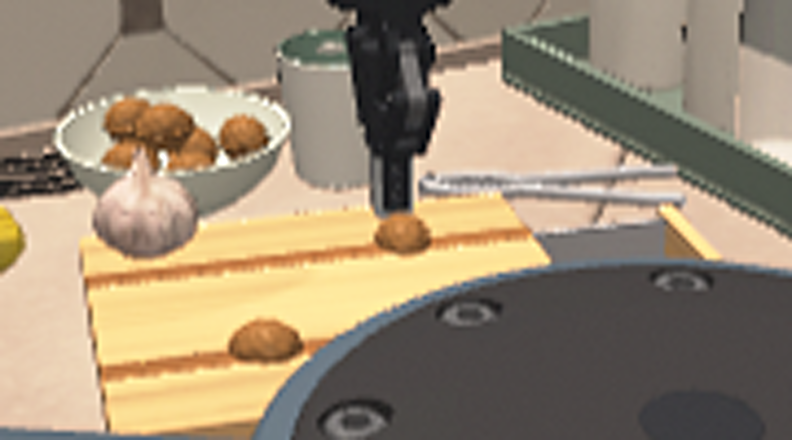

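```bash
python3 - <<'E'
from h import *
for a in [(.09,-.04,.1),(.053,-.005,.14),(.053,-.005,.079),(.053,-.146,.079)]: print(a,delta(b2w(*a),-15.1))
E
```

```text
(0.09, -0.04, 0.1) (array([ 10. , -11.9, -20. ]), np.float64(-15.31), np.float64(-0.21))
(0.053, -0.005, 0.14) (array([-27.2, -46.9, -59.9]), np.float64(-15.31), np.float64(-0.21))
(0.053, -0.005, 0.079) (array([-27.1, -46.7,   1.1]), np.float64(-15.31), np.float64(-0.21))
(0.053, -0.146, 0.079) (array([-26.6,  94.3,   0.6]), np.float64(-15.31), np.float64(-0.21))
```

Emit:
move_arm(
  deltas=[
    [[0.006,0,0,0],[0.01,-0.01,-0.025,0],[0.005,-0.02,-0.06,0],[-0.027,-0.047,-0.06,0],[-0.027,-0.047,-0.06,0],[-0.027,-0.047,-0.06,0],[-0.027,-0.047,-0.03,0],[-0.027,-0.047,-0.01,0],[-0.027,-0.047,0.001,0],[-0.027,-0.047,0.001,0],[-0.027,-0.037,0.001,0],[-0.027,-0.027,0.001,0],[-0.027,-0.017,0.001,0],[-0.027,-0.007,0.001,0],[-0.027,0.003,0.001,0],[-0.027,0.013,0.001,0],[-0.027,0.023,0.001,0],[-0.027,0.033,0.001,0],[-0.027,0.033,0.001,0]],
  ],
)

```text
t: 13.02
tcp_pos: [0.5769, -0.3137, 0.0799]
tool_rot: [0.991, -0.134, 0.001, -0.001]
force: [0.6, 0.4, 1.4]
finger_gap: -0.003
```

```bash
python3 - <<'E'
from h import *
print(w2b(tool()[0]),tool()[0],tool()[2]['force'])
s=snap('scene','s9');t=snap('top','t9')
im=cv2.cvtColor(s['img'],cv2.COLOR_RGB2BGR); a=cv2.resize(im[120:220,170:350],None,fx=4.4,fy=3,interpolation=cv2.INTER_CUBIC)
b=cv2.cvtColor(t['img'],cv2.COLOR_RGB2BGR)[120:285,175:400]; b=cv2.resize(b,(a.shape[1]//2,290))
w=cv2.cvtColor(snap('wrist','w9')['img'],cv2.COLOR_RGB2BGR); w=cv2.resize(w,(a.shape[1]-b.shape[1],290))
cv2.imwrite('pics/c9.png',np.vstack([a,np.hstack([b,w])]))
E
```

```text
[[ 0.05348952 -0.08710301]] [ 0.57685194 -0.31372983  0.07987073] [0.60412026 0.41618945 1.41068558]
```

View pics/c9.png

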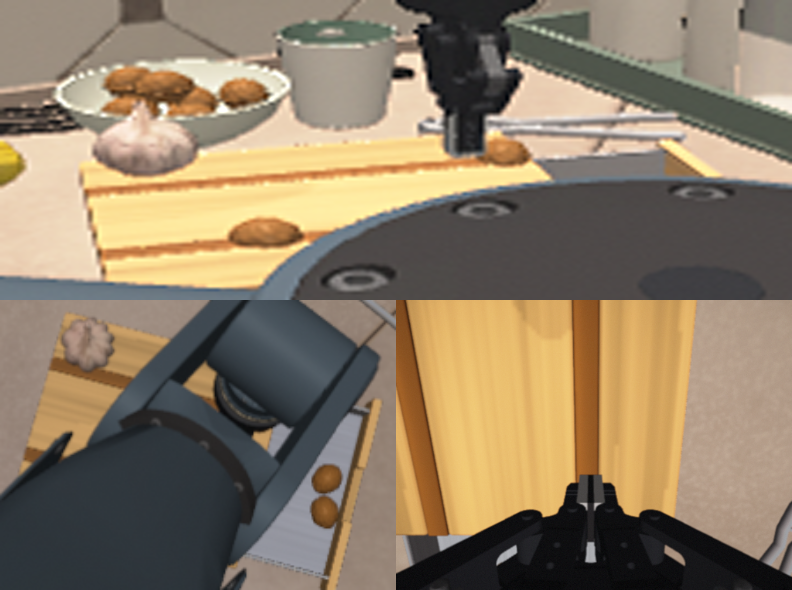

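```bash
python3 - <<'E'
from h import *
print(w2b(onz(load('s9'),[(285.2,170)],.073)))
print(proj(load('s9'),[b2w(.053,-.116,.073),b2w(.06,-.116,.073)]))
print(delta(b2w(.055,-.148,.079)))
E
```

```text
[[ 0.04971729 -0.11243418]]
[[286.18130468 169.31440335]
 [285.34288962 168.19610144]]
(array([ 2.7, 62.5, -0.5]), np.float64(-15.33), None)
```

Shell is centred ahead of the finger; continue over the end.

Emit:
move_arm(
  deltas=[
    [[0,0.01,0,0],[0,0.02,0,0],[0,0.03,0,0],[0,0.04,0,0],[0,0.05,0,0],[0,0.06,0,0],[0,0.062,0,0]],
  ],
)

```text
t: 13.75
tcp_pos: [0.5594, -0.3744, 0.0783]
tool_rot: [0.991, -0.134, -0.0, -0.001]
force: [0.5, -0.4, -0.9]
finger_gap: 0.002
```

```bash
python3 - <<'E'
from h import *
print(w2b(tool()[0]),tool()[0],tool()[2]['force'])
for a in [(-.0,-.05,.15),(-.088,.042,.15),(-.088,.042,.079),(-.04,.042,.079)]: print(a,delta(b2w(*a),-15.1))
t=snap('top','t10');snap('wrist','w10')
E
```

```text
[[ 0.05241799 -0.15020455]] [ 0.55937917 -0.37437351  0.07833133] [ 0.50267666 -0.42781518 -0.87003562]
(-0.0, -0.05, 0.15) (array([ -53. , -100. ,  -71.4]), np.float64(-15.44), np.float64(-0.34))
(-0.088, 0.042, 0.15) (array([-141.6, -191.5,  -71.2]), np.float64(-15.44), np.float64(-0.34))
(-0.088, 0.042, 0.079) (array([-141.6, -191.4,   -0.2]), np.float64(-15.44), np.float64(-0.34))
(-0.04, 0.042, 0.079) (array([ -93.6, -191.7,   -0.2]), np.float64(-15.44), np.float64(-0.34))
```

View pics/t10.png

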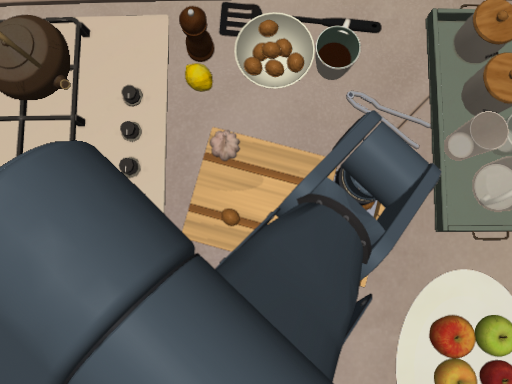

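View pics/w10.png

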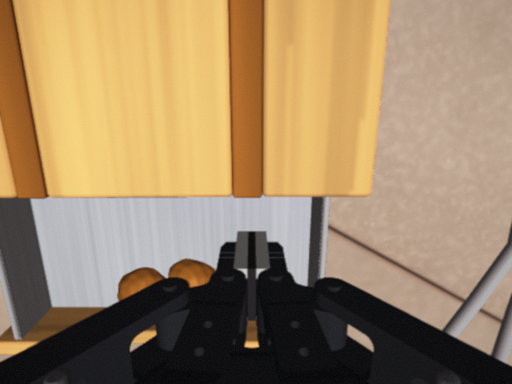

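Emit:
move_arm(
  deltas=[
    [[0,0,-0.035,0],[-0.01,-0.01,-0.075,0],[-0.035,-0.045,-0.08,0],[-0.06,-0.08,-0.08,0],[-0.09,-0.11,-0.08,0],[-0.115,-0.145,-0.08,0],[-0.145,-0.175,-0.08,0],[-0.146,-0.191,-0.08,0],[-0.146,-0.191,-0.08,0],[-0.146,-0.191,-0.05,0],[-0.146,-0.191,-0.02,0],[-0.146,-0.191,0,0],[-0.146,-0.191,0,0],[-0.136,-0.191,0,0],[-0.126,-0.191,0,0],[-0.116,-0.191,0,0],[-0.106,-0.191,0,0],[-0.096,-0.191,0,0],[-0.086,-0.191,0,0],[-0.085,-0.191,0,0]],
  ],
)

```text
t: 15.52
tcp_pos: [0.5328, -0.1682, 0.0813]
tool_rot: [0.991, -0.134, 0.004, -0.0]
force: [-0.4, 0.1, 0.9]
finger_gap: 0.003
```

```bash
python3 - <<'E'
from h import *
print(w2b(tool()[0]),tool()[0],tool()[2]['force'])
s=snap('scene','s11');t=snap('top','t11')
im=cv2.cvtColor(s['img'],cv2.COLOR_RGB2BGR); a=cv2.resize(im[120:220,170:350],None,fx=4.4,fy=3,interpolation=cv2.INTER_CUBIC)
b=cv2.cvtColor(t['img'],cv2.COLOR_RGB2BGR)[120:285,175:400]; b=cv2.resize(b,(a.shape[1]//2,290))
w=cv2.cvtColor(snap('wrist','w11')['img'],cv2.COLOR_RGB2BGR); w=cv2.resize(w,(a.shape[1]-b.shape[1],290))
cv2.imwrite('pics/c11.png',np.vstack([a,np.hstack([b,w])]))
E
```

```text
[[-0.02692198  0.0419168 ]] [ 0.53282708 -0.16821718  0.08127768] [-0.3664845   0.13364042  0.85931412]
```

View pics/c11.png

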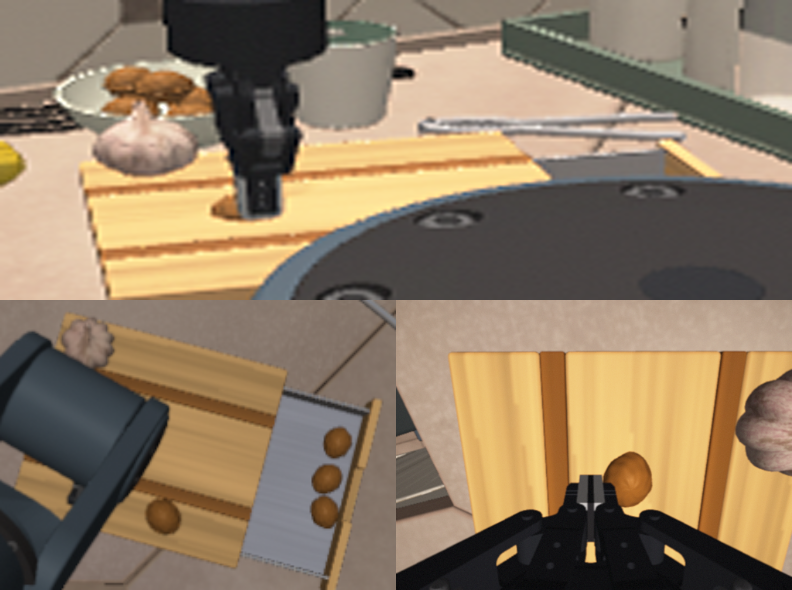

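```bash
python3 - <<'E'
from h import *
w=load('w11'); print(w2b(onz(w,[(300,236),(302,200),(330,235)],.073)))
for a in [(-.045,.05,.08),(-.045,.1,.14),(.002,.1,.14)]: print(a,delta(b2w(*a),-15.1))
E
```

```text
[[-0.00709323  0.04879416]
 [-0.00682675  0.06665263]
 [ 0.00705402  0.04921345]]
(-0.045, 0.05, 0.08) (array([-13.9,  -7.2,   0.1]), np.float64(-15.41), np.float64(-0.31))
(-0.045, 0.1, 0.14) (array([-14.1, -57.4, -59.8]), np.float64(-15.41), np.float64(-0.31))
(0.002, 0.1, 0.14) (array([ 32.9, -57.6, -59.8]), np.float64(-15.41), np.float64(-0.31))
```

Emit:
move_arm(
  deltas=[
    [[-0.01,0,0,0],[-0.014,0,-0.02,0],[-0.014,-0.02,-0.06,0],[-0.005,-0.05,-0.06,0],[0.02,-0.05,-0.06,0],[0.02,-0.05,-0.06,0],[0.02,-0.05,-0.04,0],[0.02,-0.05,-0.015,0],[0.02,-0.05,0.002,0],[0.02,-0.05,0.002,0],[0.02,-0.04,0.002,0],[0.02,-0.03,0.002,0],[0.02,-0.02,0.002,0],[0.02,-0.01,0.002,0],[0.02,0,0.002,0],[0.02,0.01,0.002,0],[0.02,0.02,0.002,0],[0.02,0.03,0.002,0],[0.02,0.04,0.002,0],[0.02,0.04,0.002,0]],
  ],
)

```text
t: 17.33
tcp_pos: [0.5377, -0.2123, 0.0787]
tool_rot: [0.991, -0.135, 0.001, -0.001]
force: [-0.4, 0.8, 2.2]
finger_gap: -0.001
```

```bash
python3 - <<'E'
from h import *
print(w2b(tool()[0]),tool()[0],tool()[2]['force'])
s=snap('scene','s12');t=snap('top','t12')
im=cv2.cvtColor(s['img'],cv2.COLOR_RGB2BGR); a=cv2.resize(im[120:220,170:350],None,fx=4.4,fy=3,interpolation=cv2.INTER_CUBIC)
b=cv2.cvtColor(t['img'],cv2.COLOR_RGB2BGR)[120:285,175:400]; b=cv2.resize(b,(a.shape[1]//2,290))
w=cv2.cvtColor(snap('wrist','w12')['img'],cv2.COLOR_RGB2BGR); w=cv2.resize(w,(a.shape[1]-b.shape[1],290))
cv2.imwrite('pics/c12.png',np.vstack([a,np.hstack([b,w])]))
E
```

```text
[[-0.01068818  0.00064016]] [ 0.53774762 -0.21229763  0.07865561] [-0.42592314  0.8330871   2.21471359]
```

View pics/c12.png

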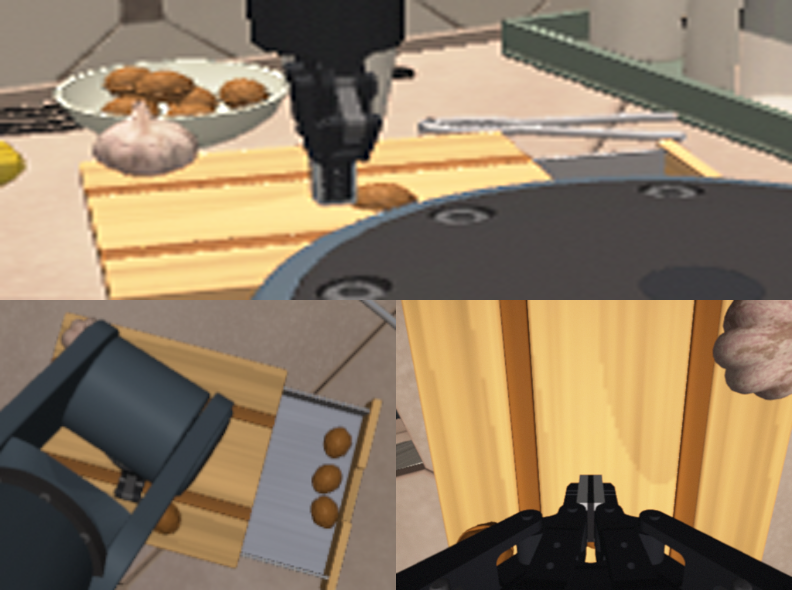

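```bash
python3 - <<'E'
from h import *
s=load('s12'); print(w2b(onz(s,[(257.5,185)],.073)), proj(s,[b2w(-.011,-.029,.072),b2w(0,-.029,.072),b2w(.01,-.029,.072)]))
E
```

```text
[[-0.01263494 -0.026955  ]] [[258.20696347 184.97393698]
 [257.09642862 182.90255644]
 [256.10810752 181.05912327]]
```

Emit:
move_arm(
  deltas=[
    [[0.002,0.01,0,0],[0.004,0.02,0,0],[0.004,0.03,0,0],[0.004,0.04,0,0],[0.004,0.05,0,0],[0.004,0.06,0,0],[0.004,0.07,0,0],[0.004,0.08,0,0],[0.004,0.086,0,0],[0.004,0.092,0,0],[0.004,0.098,0,0],[0.004,0.104,0,0],[0.004,0.11,0,0],[0.004,0.116,0,0],[0.004,0.122,0,0],[0.004,0.128,0,0],[0.004,0.134,0,0],[0.004,0.14,0,0],[0.004,0.146,0,0],[0.004,0.146,0,0]],
  ],
)

```text
t: 19.15
tcp_pos: [0.5021, -0.3542, 0.0774]
tool_rot: [0.991, -0.135, 0.001, -0.001]
force: [0.5, 0.1, 0.3]
finger_gap: 0.001
```

```bash
python3 - <<'E'
from h import *
print(w2b(tool()[0]),tool()[0],tool()[2]['force'])
for a in [(.0,-.15,.16),(0,-.28,.16),(0,-.28,.024)]: print(a,delta(b2w(*a),-15.1))
snap('top','t13');snap('wrist','w13')
E
```

```text
[[-0.00813094 -0.14564047]] [ 0.5021098  -0.35419375  0.07740437] [0.50228432 0.10064595 0.30024369]
(0.0, -0.15, 0.16) (array([  8.2,   4.2, -82.6]), np.float64(-15.48), np.float64(-0.38))
(0, -0.28, 0.16) (array([  9.1, 134.2, -82.8]), np.float64(-15.48), np.float64(-0.38))
(0, -0.28, 0.024) (array([  9. , 134.4,  53.2]), np.float64(-15.48), np.float64(-0.38))
```

View pics/w13.png

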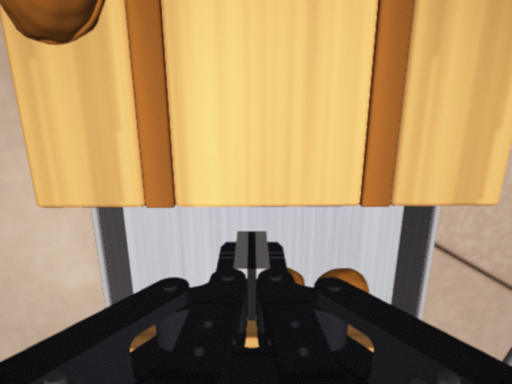

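View pics/t13.png

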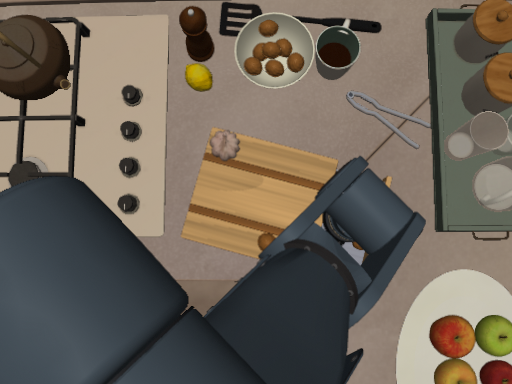

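Emit:
move_arm(
  deltas=[
    [[0,0,-0.035,0],[0.004,0,-0.075,0],[0.009,0.03,-0.083,-0.4],[0.009,0.065,-0.083,-0.4],[0.009,0.1,-0.083,-0.4],[0.009,0.134,-0.083,-0.4],[0.009,0.134,-0.083,-0.4],[0.009,0.134,-0.083,-0.4]],
  ],
)

```text
t: 19.92
tcp_pos: [0.4742, -0.4861, 0.1597]
tool_rot: [0.991, -0.132, 0.0, -0.001]
force: [0.5, 1.2, -0.0]
finger_gap: -0.003
```

```bash
python3 - <<'E'
from h import *
print(w2b(tool()[0]),tool()[0],tool()[2]['force'])
for a in [(0,-.275,.022),(0,-.245,.022),(0,-.136,.022)]: print(a,delta(b2w(*a),-15.1))
snap('top','t14');snap('wrist','w14')
E
```

```text
[[-0.00072177 -0.28025015]] [ 0.47419672 -0.48608583  0.15968919] [ 0.53598605  1.17726225 -0.04041234]
(0, -0.275, 0.022) (array([  0.7,  -4.9, 137.7]), np.float64(-15.21), np.float64(-0.11))
(0, -0.245, 0.022) (array([  0.6, -34.9, 137.8]), np.float64(-15.21), np.float64(-0.11))
(0, -0.136, 0.022) (array([   0.4, -143.9,  138.1]), np.float64(-15.21), np.float64(-0.11))
```

View pics/w14.png

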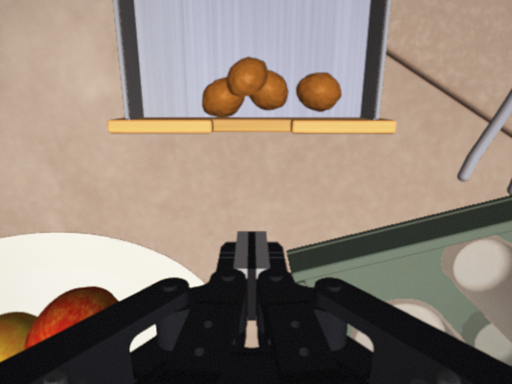

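View pics/t14.png

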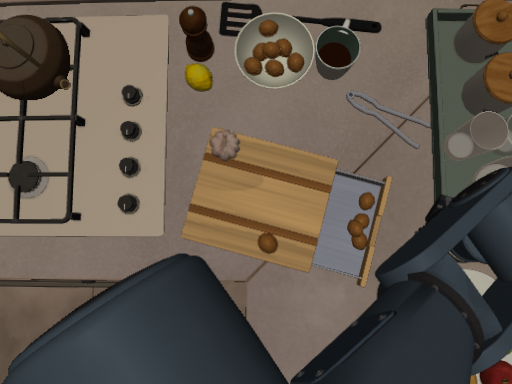

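```bash
python3 - <<'E'
from h import *
t=load('t14');w=load('w14')
im=cv2.cvtColor(t['img'],cv2.COLOR_RGB2BGR)[185:260,330:400]
a=cv2.resize(im,None,fx=6,fy=6,interpolation=cv2.INTER_CUBIC)
b=cv2.resize(cv2.cvtColor(w['img'],cv2.COLOR_RGB2BGR)[40:140,180:360],None,fx=2,fy=4.5,interpolation=cv2.INTER_CUBIC)
cv2.imwrite('pics/z14.png',np.hstack([a,b]))
E
```

```text
(no output)
```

View pics/z14.png

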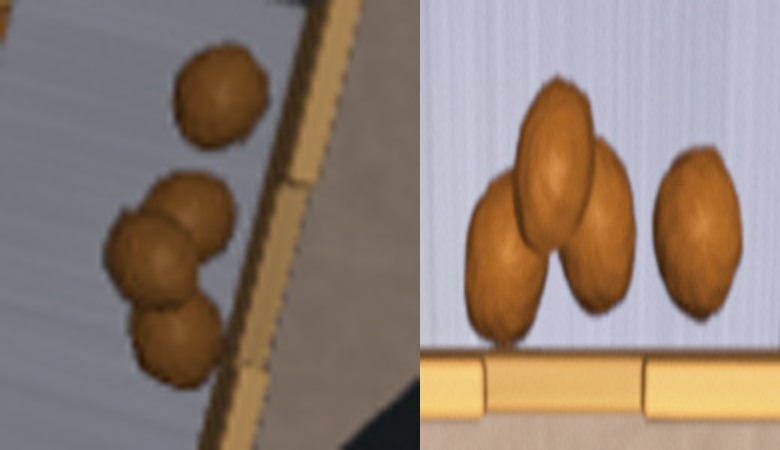

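```bash
python3 - <<'E'
from h import *
t=load('t14');w=load('w14')
for n,a,b in [('E',(150,257),(555,165)),('D',(221,97),(698,233)),('C',(190,218),(600,228)),('B',(177,338),(506,260))]:
    p,e=tri(t,(a[0]/6+330,a[1]/6+185),w,((b[0]-420)/2+180,b[1]/4.5+40)); print(n,p.round(4),e.round(4),w2b(p).round(4))
E
```

```text
E [ 0.4933 -0.4019  0.0205] 0.0 [[-0.0042 -0.194 ]]
D [ 0.5468 -0.4281  0.0125] 0.0008 [[ 0.0543 -0.2053]]
C [ 0.5074 -0.4169  0.0123] 0.0019 [[ 0.0133 -0.2048]]
B [ 0.468  -0.4125  0.0068] 0.0019 [[-0.0258 -0.2108]]
```

Emit:
move_arm(
  deltas=[
    [[0.001,0,0.03,0],[0.001,0,0.07,0],[0.001,0,0.1,0],[0.001,0,0.12,0],[0.001,0,0.132,0],[0.001,0,0.137,0],[0.001,0,0.137,0],[0.001,-0.02,0.137,0],[0.001,-0.034,0.137,0],[0.001,-0.042,0.137,0],[0.001,-0.05,0.137,0],[0.001,-0.058,0.137,0],[0.001,-0.066,0.137,0],[0.001,-0.074,0.137,0],[0.001,-0.082,0.137,0],[0.001,-0.09,0.137,0],[0.001,-0.098,0.137,0],[0.001,-0.106,0.137,0],[0.001,-0.112,0.137,0],[0.001,-0.112,0.137,0]],
  ],
)

```text
t: 21.68
tcp_pos: [0.5046, -0.3723, 0.0225]
tool_rot: [0.991, -0.13, -0.001, -0.004]
force: [0.4, -0.0, 0.6]
finger_gap: -0.0
```

```bash
python3 - <<'E'
from h import *
print(w2b(tool()[0]),tool()[0],tool()[2]['force'])
for a in [(0,-.136,.022)]: print(a,delta(b2w(*a),-15.1))
snap('top','t15');snap('wrist','w15')
E
```

```text
[[-0.00099001 -0.16247265]] [ 0.50461932 -0.372305    0.02252147] [ 0.42787911 -0.00136001  0.60908959]
(0, -0.136, 0.022) (array([  1. , -26.5,   0.7]), np.float64(-14.98), np.float64(0.12))
```

View pics/w15.png

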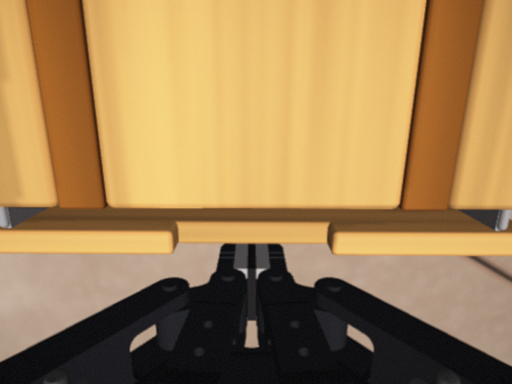

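Emit:
move_arm(
  deltas=[
    [[0.001,-0.006,0,0],[0.001,-0.012,0,0],[0.001,-0.017,0,0],[0.001,-0.021,0,0],[0.001,-0.024,0,0],[0.001,-0.027,0,0],[0.001,-0.029,0,0],[0.001,-0.031,0,0],[0.001,-0.031,0,0]],
  ],
)

```text
t: 22.53
tcp_pos: [0.5118, -0.3497, 0.0226]
tool_rot: [0.991, -0.13, -0.001, 0.001]
force: [-9.3, -17.9, -5.0]
finger_gap: 0.003
```

```bash
python3 - <<'E'
from h import *
print(w2b(tool()[0]),tool()[0],tool()[2]['force'])
snap('wrist','w16')
E
```

```text
[[ 6.35103010e-05 -1.38762402e-01]] [ 0.51181309 -0.34968785  0.02256955] [ -9.33879945 -17.92276648  -4.9663729 ]
```

View pics/w16.png

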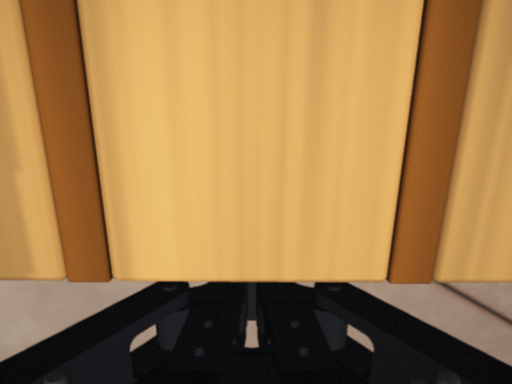

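Emit:
move_arm(
  deltas=[
    [[0,0.01,0,0],[0,0.03,0,0],[0,0.06,-0.02,0],[0,0.09,-0.06,0],[0,0.11,-0.1,0],[0,0.12,-0.14,0],[0,0.12,-0.17,0],[0,0.12,-0.18,0],[0,0.12,-0.18,0]],
  ],
)

```text
t: 23.33
tcp_pos: [0.4829, -0.4674, 0.2079]
tool_rot: [0.991, -0.131, 0.002, 0.004]
force: [0.1, -1.0, 0.1]
finger_gap: 0.002
```

```bash
python3 - <<'E'
from h import *
print(w2b(tool()[0]),tool()[0],tool()[2]['force'])
w=snap('wrist','w17');t=snap('top','t17')
b=cv2.resize(cv2.cvtColor(t['img'],cv2.COLOR_RGB2BGR)[120:285,175:375],None,fx=4,fy=3.5,interpolation=cv2.INTER_CUBIC)
cv2.imwrite('pics/t17z.png',b)
E
```

```text
[[ 0.00283181 -0.25991256]] [ 0.48292564 -0.46737617  0.20785182] [ 0.06105791 -0.998046    0.10768615]
```

View pics/w17.png

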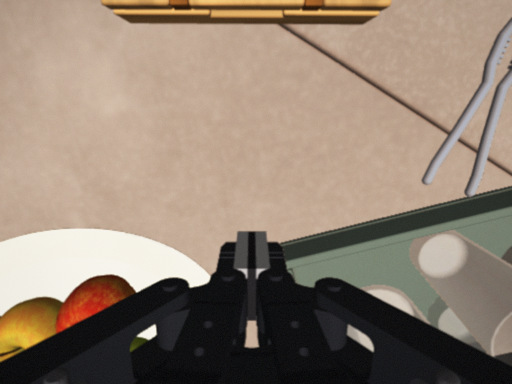

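View pics/t17z.png

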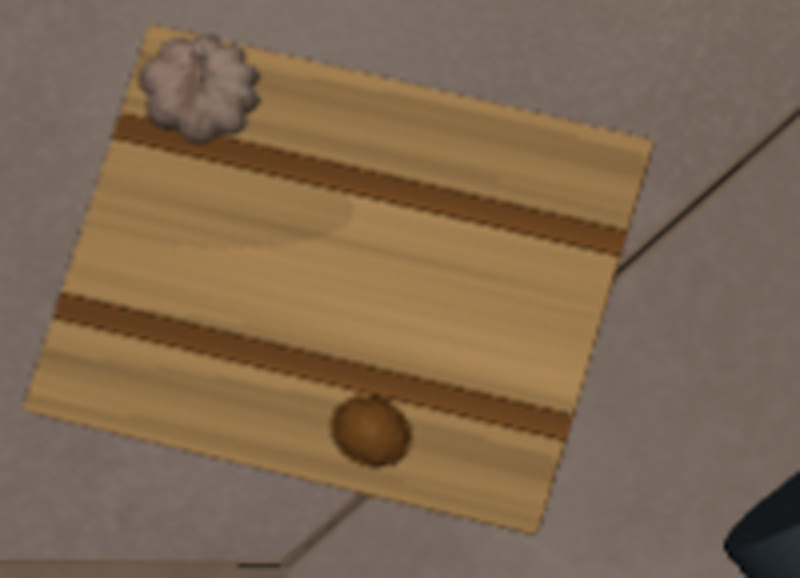

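```bash
python3 - <<'E'
from h import *
w=load('w17')
cv2.imwrite('pics/w17z.png',cv2.resize(cv2.cvtColor(w['img'],cv2.COLOR_RGB2BGR)[0:30,90:250],None,fx=5,fy=10,interpolation=cv2.INTER_NEAREST))
print(proj(w,[b2w(-.09,-.125,.066),b2w(-.09,-.125,.048),b2w(-.09,-.125,.045),b2w(-.09,-.130,.045),b2w(-.09,-.125,.005),b2w(-.09,-.130,.005),b2w(0,-.125,.035)]).round(1))
E
```

```text
[[127.3   3.6]
 [135.3   9.3]
 [136.5  10.1]
 [137.1  16.9]
 [150.7  20.3]
 [151.2  26.2]
 [247.3  13.1]]
```

View pics/w17z.png

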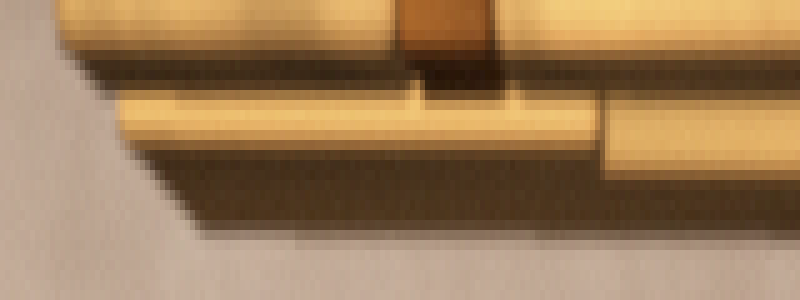

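```bash
python3 - <<'E'
from h import *
print(delta(b2w(0,-.2,.12),-15.1))
E
```

```text
(array([  0.3, -57.4,  82.2]), np.float64(-14.96), np.float64(0.14))
```

Emit:
move_arm(
  deltas=[
    [[0,-0.03,0.03,0],[0,-0.057,0.07,0],[0,-0.057,0.082,0],[0,-0.057,0.082,0],[0,-0.057,0.082,0],[0,-0.057,0.082,0]],
  ],
)

```text
t: 23.93
tcp_pos: [0.4957, -0.4096, 0.1199]
tool_rot: [0.991, -0.13, -0.002, 0.0]
force: [1.1, -1.0, 0.5]
finger_gap: 0.001
```

```bash
python3 - <<'E'
from h import *
print(w2b(tool()[0]),tool()[0])
w=snap('wrist','w18'); print(w2b(np.array(w['origin'])),w['origin'][2])
v=[proj(w,[b2w(x,-.125,.066),b2w(x,-.125,.045),b2w(x,-.128,.045),b2w(x,-.128,.005),b2w(x,-.125,.005)]).round(1) for x in (-.06,.06)]; print(v)
c=cv2.cvtColor(w['img'],cv2.COLOR_RGB2BGR); cv2.imwrite('pics/w18z.png',cv2.resize(c[120:230,0:200],None,fx=4,fy=5,interpolation=cv2.INTER_NEAREST))
E
```

```text
[[ 1.47008850e-04 -2.00811176e-01]] [ 0.49572972 -0.40961599  0.11987575]
[[ 0.00029278 -0.12979933]] 0.2548131632184815
[array([[142.8,  84. ],
       [153.8,  84.9],
       [154.2,  90. ],
       [169.9,  90.6],
       [169.7,  86.2]]), array([[361.4,  84.6],
       [350.5,  85.4],
       [350. ,  90.6],
       [334.4,  91. ],
       [334.7,  86.7]])]
```

View pics/w18.png

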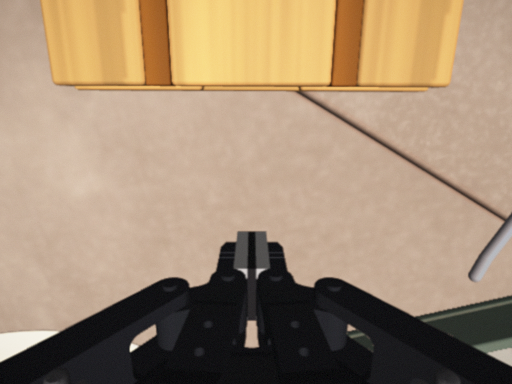

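View pics/w18z.png

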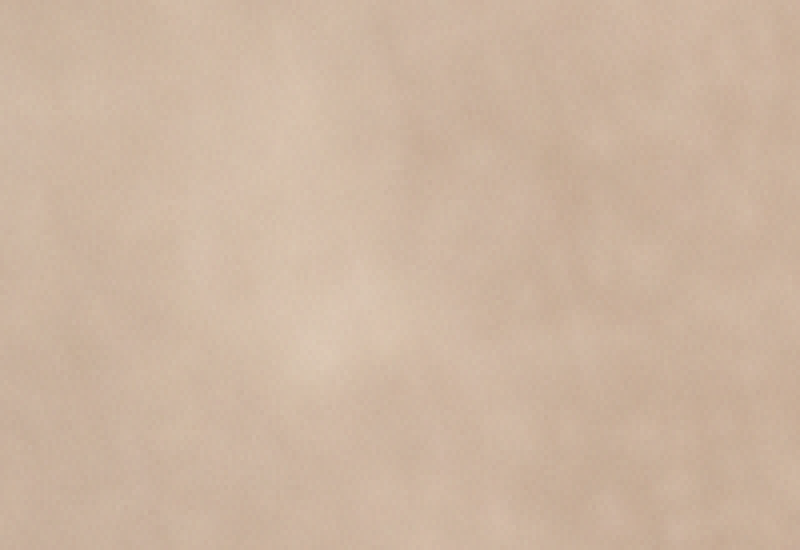

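```bash
python3 - <<'E'
from h import *
for a in [(.06,-.165,.12),(.06,-.165,.043),(.06,-.136,.043)]: print(a,delta(b2w(*a),-15.1))
E
```

```text
(0.06, -0.165, 0.12) (array([ 59.5, -36.4,   0.7]), np.float64(-14.98), np.float64(0.12))
(0.06, -0.165, 0.043) (array([ 59.6, -36.5,  77.7]), np.float64(-14.98), np.float64(0.12))
(0.06, -0.136, 0.043) (array([ 59.6, -65.5,  77.6]), np.float64(-14.98), np.float64(0.12))
```

Emit:
move_arm(
  deltas=[
    [[0.03,-0.01,0,0],[0.06,-0.03,0.02,0],[0.06,-0.036,0.05,0],[0.06,-0.036,0.07,0],[0.06,-0.036,0.078,0],[0.06,-0.036,0.078,0],[0.06,-0.045,0.078,0],[0.06,-0.053,0.078,0],[0.06,-0.058,0.078,0],[0.06,-0.062,0.078,0],[0.06,-0.065,0.078,0],[0.06,-0.067,0.078,0],[0.06,-0.067,0.078,0]],
  ],
)

```text
t: 25.07
tcp_pos: [0.5714, -0.3634, 0.0441]
tool_rot: [0.992, -0.13, -0.0, 0.003]
force: [-2.5, -4.0, 2.8]
finger_gap: -0.0
```

```bash
python3 - <<'E'
from h import *
print(w2b(tool()[0]),tool()[0],tool()[2]['force'])
snap('wrist','w19')
E
```

```text
[[ 0.06115792 -0.13652144]] [ 0.57138185 -0.36343963  0.04409999] [-2.53470342 -4.04139503  2.82554318]
```

View pics/w19.png

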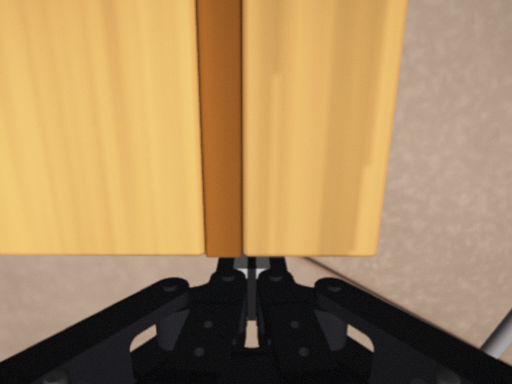

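Emit:
move_arm(
  deltas=[
    [[0,-0.002,0,0],[0,-0.004,0,0],[0,-0.005,0,0],[0,-0.005,0,0]],
  ],
)

```text
t: 25.45
tcp_pos: [0.5715, -0.3635, 0.0446]
tool_rot: [0.992, -0.129, 0.0, 0.007]
force: [-6.8, -10.7, -1.5]
finger_gap: 0.004
```

```bash
python3 - <<'E'
from h import *
print(w2b(tool()[0]),tool()[0],tool()[2]['force'])
print(delta(b2w(0,-.2,.12),-15.1),delta(b2w(0,-.16,.05),-15.1))
E
```

```text
[[ 0.06126407 -0.13656148]] [ 0.5714739  -0.36350594  0.04457852] [ -6.81857155 -10.69710576  -1.47744433]
(array([-61.4,  64.2, -74.7]), np.float64(-14.86), np.float64(0.24)) (array([-61.4,  23.3,  -5.2]), np.float64(-14.86), np.float64(0.24))
```

Hit the stop (12 N, no further motion). Back off and look from the same place as before.

Emit:
move_arm(
  deltas=[
    [[0,0.01,0,0],[0,0.024,0,0],[-0.02,0.04,-0.03,0],[-0.05,0.064,-0.065,0.2],[-0.061,0.064,-0.075,0.2],[-0.061,0.064,-0.075,0.2],[-0.061,0.064,-0.075,0.2]],
  ],
)

```text
t: 26.03
tcp_pos: [0.4961, -0.4098, 0.1217]
tool_rot: [0.991, -0.132, 0.001, 0.008]
force: [0.1, 0.6, 0.4]
finger_gap: -0.004
```

```bash
python3 - <<'E'
from h import *
print(w2b(tool()[0]),tool()[0],tool()[2]['force'])
w=snap('wrist','w20')
print(proj(w,[b2w(-.06,-.125,.066),b2w(-.06,-.125,.045)]))
print(delta(b2w(0,-.26,.208),-15.1))
a=cv2.resize(cv2.cvtColor(load('w18')['img'],cv2.COLOR_RGB2BGR)[70:105,40:240],None,fx=4,fy=8,interpolation=0)
b=cv2.resize(cv2.cvtColor(w['img'],cv2.COLOR_RGB2BGR)[70:105,40:240],None,fx=4,fy=8,interpolation=0)
cv2.imwrite('pics/c20.png',np.vstack([a,b]))
E
```

```text
[[ 0.00059462 -0.20087023]] [ 0.49614649 -0.40978961  0.12168171] [0.07923219 0.58767462 0.38297972]
[[140.65099654  82.88545317]
 [151.5793849   83.43069544]]
(array([ -0.4,  61.2, -86.6]), np.float64(-15.12), np.float64(-0.02))
```

View pics/c20.png

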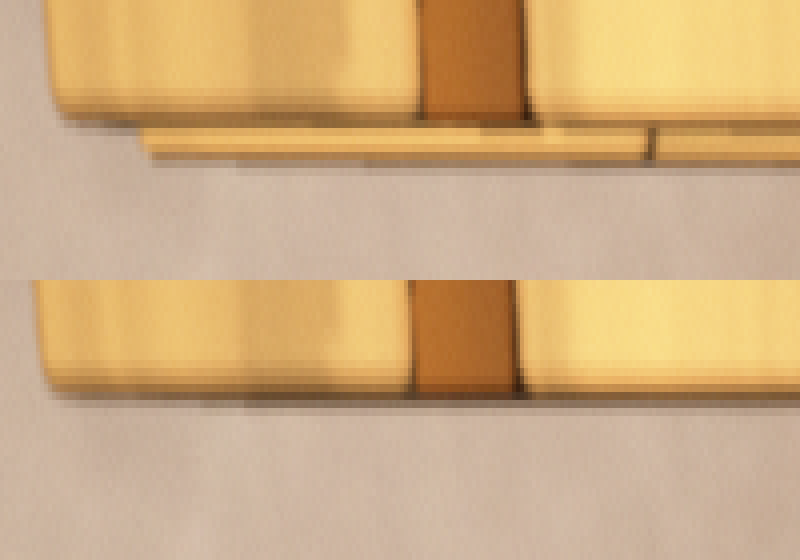

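Emit:
move_arm(
  deltas=[
    [[0,0.03,-0.03,0],[0,0.061,-0.06,0],[0,0.061,-0.087,0],[0,0.061,-0.087,0],[0,0.061,-0.087,0],[0,0.061,-0.087,0]],
  ],
)

```text
t: 26.58
tcp_pos: [0.4809, -0.4651, 0.2065]
tool_rot: [0.991, -0.131, -0.0, 0.006]
force: [0.4, -0.2, -0.1]
finger_gap: -0.001
```

```bash
python3 - <<'E'
from h import *
t=snap('top','t21'); w=snap('wrist','w21')
a=cv2.resize(cv2.cvtColor(t['img'],cv2.COLOR_RGB2BGR)[120:285,175:400],(500,400))
b=cv2.resize(cv2.cvtColor(w['img'],cv2.COLOR_RGB2BGR),(300,400))
cv2.imwrite('pics/c21.png',np.hstack([a,b]))
E
```

```text
(no output)
```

View pics/c21.png

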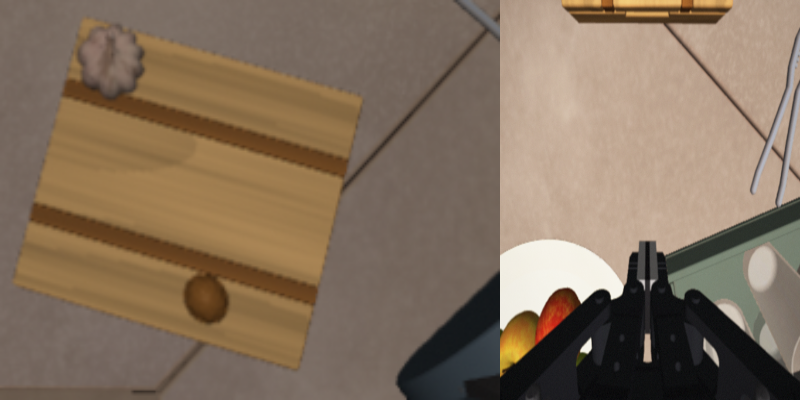

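The board holds only the garlic and the whole nut, at their original places, and the tray is flush.

```bash
python3 -c "
from station import manip
print(manip.sign_off())"
```

```text
the job is handed in; nothing more can be done
None
```

The job is done and handed in at about 27 s. With closed fingers I drew the tray to its stop, swept all four half shells over the board's end into it, and pushed it home.

**Tray out:** it started at about 57 mm. At the stop I read about 8 N, and the finger position put it at about 110 mm.

**Shells:** a picture before closing showed all four in the tray, one leaning on two others. I estimated its peak at about 36 mm, below the board's underside at 48 mm. I could not see the shells after closing.

**Tray home:** the first push, at the middle, stopped about 3 mm short at about 20 N. I took this to be the wider part of the fingers meeting the board's end. I pushed again, higher on the panel and beside the scoop, until it stopped moving at about 12 N. The wrist picture then showed the panel flush with the board's end.

**Last check:** only the whole walnut and the garlic remain on the board, both where they started as far as I can see. The arm was clear of everything at hand-in. The highest force I read was about 21 N, taken at the ends of moves only.

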